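Lock the quarter-turn T-bolt into the slotted anchor block

TASK

Take the yellow-handled T-bolt out of its grey stand and lock it into the anchor block: feel for the slot in the block's steel slider, push the foot of the bolt straight down through it against the spring, give it a quarter turn either way and let go, so that the spring holds it upright with its foot crosswise under the slider. Do not force it (the bolt must never press on the block with more than 40 N) and leave the other things on the bench where they are.

Things in the scene. Friction and masses are not known exactly. Their poses are not given: they have to be found in the camera images.
- bolt_centre (a point): Loose T-bolt, about 100 g, 80 mm tall, upright in the stand at first; this point is on its axis, 40 mm above its underside; z up along the shank, x along the foot. From below: steel foot bar 28 (x) x 10 (y) x 8 mm high; round shank 10 mm thick; collar 13 mm across at 43 to 46 mm; then the yellow grip. Looks the same after half a turn.
- bolt_grip (a point): Centre of the bolt's yellow grip, 63 mm above the bolt's underside; same axes. The grip is 40 (x) x 14 (y) x 34 mm high (46 to 80 mm above the underside), in line with the foot. Hold it by the two faces 14 mm apart.
- stand: Grey plastic block fixed to the bench, 62 (x) x 44 (y) x 24 mm high; origin at the centre of its underside. In its top is a pocket 33 (x) x 15 (y) mm, 16 mm deep, in which the foot of the bolt stands, foot along x.
- anchor: Dark steel anchor block fixed to the bench, 116 (x) x 72 (y) x 42 mm high; origin at the centre of its underside, z up. A slotted steel slider lies flush in its top, a spring plunger below.
- anchor_top (a point): Centre of the block's top, 42 mm above the bench, axes as the block. The bright steel slider plate, 88 (x) x 60 mm, has a slot 31 mm along x, 14 mm along y, edges bevelled 1.5 mm. The slider is clamped fast with the slot's middle up to 13 mm either way from here along x: where is not reported, feel for it or see it. Across (y) the slot is central.
- anchor_hollow (a point): Centre of the block at the slider's underside, 34 mm above the bench (slider 8 mm thick). Below is a hollow where the foot can turn, and under the slot a brass spring plunger: top 31 mm above the bench at rest, goes down 16 mm, 2 N at first and 0.6 N more per mm. Locked, the foot's top is pushed up against the slider, the foot's underside 26 mm above the bench.
- earbuds_mid (a point): Black earbud case, 44 x 62 x 24 mm, bystander; point at its centre.
- tape_mid (a point): Roll of masking tape, 73 mm across, 19 mm high, bystander; point at its centre.
- offcut_mid (a point): Short wooden offcut, 45 x 85 x 22 mm, bystander; point at its centre.
- jar_mid (a point): Clear parts jar with a blue lid, 65 mm across, 60 mm tall, bystander; point at its centre.

How it is judged:
On the way, in this order (a step that is already met when the one before it is completed fails the run):
1. the bolt is lifted out of the stand (height (world z) of bolt_centre above 0.066 m and horizontal distance between bolt_centre and stand above 0.04 m), for 0.1 s.
2. its foot has gone lengthwise through the slot, below the slider (z of bolt_centre in the frame of anchor below 0.0655 m and angle between the x axis of bolt_centre and the x axis of anchor, either way round below 0.4 rad and horizontal distance between bolt_centre and anchor below 0.02 m), for 0.05 s.
At the end, for the whole second after the job is handed in: The bolt is let go and at rest in the anchor block, upright within 0.15 rad, its foot below the slider within 0.37 rad (21 degrees) of crosswise to the slot, lifted against the slider's underside by the spring (centre point 62 to 68.5 mm above the bench) (angle between the x axis of bolt_centre and the x axis of anchor, either way round above 1.2 rad and z of bolt_centre in the frame of anchor between 0.062 and 0.0685 m and horizontal distance between bolt_centre and anchor below 0.024 m and angle between bolt_centre's own z axis and vertical below 0.15 rad); the robot touches nothing.
It fails at once if the bolt presses on the anchor block with more than 40 N (contact force between bolt and anchor above 40 N).
It fails at once if a bystander is moved by more than 15 mm (distance of any of earbuds_mid, tape_mid, offcut_mid, jar_mid from where it was at the start of the episode above 0.015 m).
It also fails if it takes over 64 s, if anything falls off the work surface, if the arm or the gripper's body presses on something with over 40 N, if the wrist force passes 120 N, or if a joint passes its speed limit or range.

ROBOT

A 6-joint arm with a two-finger parallel gripper is mounted at the origin on a cart in front of the work surface, level with it; the furniture and walls round the work are solid. World frame = base frame: x ahead of the robot, y to its left, z up, the work surface at z = 0. Lengths are in m, angles in rad, forces in N, time in s.
With the tool pointing down it reaches from about 0.325 to 0.75 m from the base axis. Payload 7.6 kg.
Tool frame: the origin (TCP) lies on the centre line of the jaws, within the pads' length; the fingertips stand 17 mm ahead of it and the grasp point (between the pads) lies 2 mm behind it; z points along the fingers, y is the direction in which the jaws open and shut (so a half turn about z gives the same grasp; the last joint's range is limited). The gripper opens to 85 mm and grips with 20 to 120 N. Pads are 22 mm wide; open, the fingers measure 114 mm over their backs; the gripper's body (76 mm by 85 mm) begins 54 mm behind the grasp point. The pads swing forward as they close: fully open they stand 13 mm farther back than shut.
Start: joints at [1.111, 0.052, 1.401, -0, 1.689, -0.07], TCP at [0.199, 0.486, 0.248] pointing down, gripper open.
Joint ranges: [-2.9, 2.9], [-0.91, 2.17], [0.12, 2.37], [-1.06, 4.2], [0.26, 2.73], [-2.93, 2.93]. Speed limits (rad/s): [2.57, 2.57, 3.01, 3.14, 3.14, 3.14].

INTERFACE

Orientations are given as a unit quaternion [x, y, z, w].
In Python, from cell import * gives the robot as it stands.
- The arm moves only by the shell command python3 -m crank 'ROWS' [FORCE]. ROWS is a JSON object of lists of equal length, an entry for each row: "delta_rot": the turn, a rotation vector about the tool's x, y, z in rad, a list of three; "offset": the shift along the tool's x, y, z in m, a list of three; "claw": the closure, from -1 (fully open) to 1 (shut), so that 0 is half open. A call has 1 to 20 rows; each row shifts and turns the commanded pose from where the row before left it, along the tool's axes as they then stand; what a row does not reach is not made up. A row lasts 1/10 s, in which the tool goes at most 50 mm and 8.59 degrees, less where a joint would pass 70% of its speed; a pose out of reach is approached as far as the arm can. A call with a gripper value outside its range is refused whole. The fingers move at their own pace and stop on an object; FORCE is the grip in N (left out, the last holds). Time passes only in rows, so rows that do not move let the fingers close. It gives the time, the measured TCP pose, the force and the opening at its end, in the units of the state.
- observe(): the state, without advancing time (a new reading comes with each control period).
- get_image(name): name is "scene" or "top" or "wrist"; returns (picture, depth): 420x560x3 uint8, blue, green, red; 420x560 float32, m along the optical axis (not along the pixel's ray), 0 where there is no reading.
- camera_model(name): a dict with "vfov" (degrees; the focal length in pixels is half the picture's height over the tangent of half this angle, whatever the lens; pixels are square), "cx", "cy" (the principal point, pixels), "camera_from_world" (4x4, takes a point from world to camera coordinates); the wrist camera has in their place "mount" (4x4, takes a point from camera to tool coordinates, whose origin is the TCP and whose axes are the flange's). Camera axes: x right, y up, looking along -z (the intrinsics and any distortion apply to the point x, -y, -z); pixel columns grow to the right and rows downward; lengths in m; the calibration is good to about 2 mm. A picture is of the moment at which its call begins: read the wrist's pose just before it. camera_model takes no time and is no camera call.
- close_job(): hands the job in, once; it reports no verdict.
The state is a dict: "time": time; "q": joint angles; "joint_velocities": joint speeds; "effort": joint torques, N m; "tcp_pos": TCP position; "tcp_rot": TCP orientation; "contact_force": force on the tool from outside, world axes, zero at the start; "wrist_torque": the same for the moment, N m; "grip_width": finger opening in m.
Only numpy, scipy, OpenCV 4.12 (cv2) and the standard library are available. Lean on these libraries where they do the work, as an engineer would, in place of code of your own. Each camera call takes 0.05 s, during which the arm holds its last target.

## Working session

There is one attempt and no reset: what is moved stays moved. The work goes in short steps, Python scripts to look and compute and a shell command to move; the robot and the scene stay as the last step left them, time stands still between calls to the robot, and variables do not carry over. Pictures are saved under pics/ and viewed, and the job is handed in when it is done.

```bash
ls; mkdir -p pics
python3 - <<'E'
from cell import *
import cv2,json
print(observe())
for n in("scene","top","wrist"):
    p,d=get_image(n); cv2.imwrite(f"pics/{n}0.png",p)
    import numpy as np; np.save(f"pics/{n}0.npy",d)
    print(n,camera_model(n))
E
```

```text
pics
{'time': 0.0, 'q': array([ 1.11070735e+00,  5.28363806e-02,  1.40172888e+00,  1.01185445e-05,
        1.68858200e+00, -7.02834189e-02]), 'joint_velocities': array([-0.00095496, -0.0020458 , -0.00054699,  0.00029191, -0.00013359,
        0.00032397]), 'effort': array([ 4.13842827e-08, -3.81658137e+01, -3.60188556e+01, -3.19833759e-05,
        6.04488712e-03,  1.51622936e-05]), 'tcp_pos': array([0.19935256, 0.48538654, 0.2474705 ]), 'tcp_rot': array([ 1.93670516e-01,  9.81066321e-01, -7.48814069e-04, -2.08571462e-04]), 'contact_force': array([-0.41210675, -0.10927288,  0.20183205]), 'wrist_torque': array([-0.05263801, -0.00404176,  0.0349894 ]), 'grip_width': 0.08555387110223807}
scene {'vfov': 42.89035646218645, 'cx': 280.23032925712806, 'cy': 205.3727114159949, 'camera_from_world': array([[ 0.5133383 , -0.85806188, -0.01461491, -0.37730586],
       [ 0.60522571,  0.34989947,  0.715033  , -0.32832109],
       [-0.60842881, -0.37589915,  0.69893791, -1.04935368],
       [ 0.        ,  0.        ,  0.        ,  1.        ]])}
top {'vfov': 46.919929397375455, 'cx': 286.68477976107624, 'cy': 210.19954698670622, 'camera_from_world': array([[-0.05199966, -0.99864612, -0.00139918, -0.10081643],
       [ 0.97692058, -0.05115897,  0.20738598, -0.51812573],
       [-0.20717679,  0.00941711,  0.9782582 , -0.97190722],
       [ 0.        ,  0.        ,  0.        ,  1.        ]])}
wrist {'vfov': 65.91617892741363, 'cx': 277.79137066716686, 'cy': 208.00148809148192, 'mount': array([[-7.86151530e-04,  9.64122010e-01,  2.65458342e-01,
         6.58938260e-02],
       [ 9.99998908e-01,  4.25835685e-04,  1.41488533e-03,
         6.92151220e-04],
       [ 1.25108046e-03,  2.65459165e-01, -9.64121292e-01,
        -1.26220150e-01],
       [ 0.00000000e+00,  0.00000000e+00,  0.00000000e+00,
         1.00000000e+00]])}
```

View pics/scene0.png

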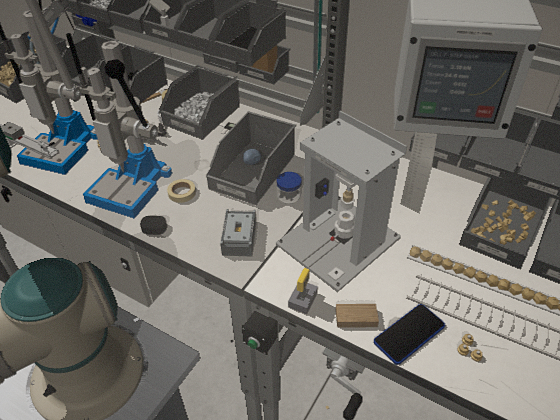

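View pics/top0.png

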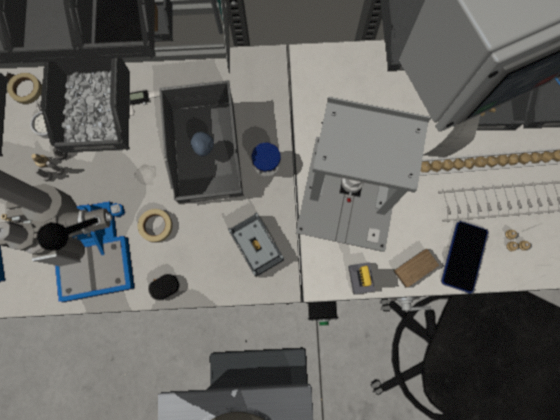

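View pics/wrist0.png

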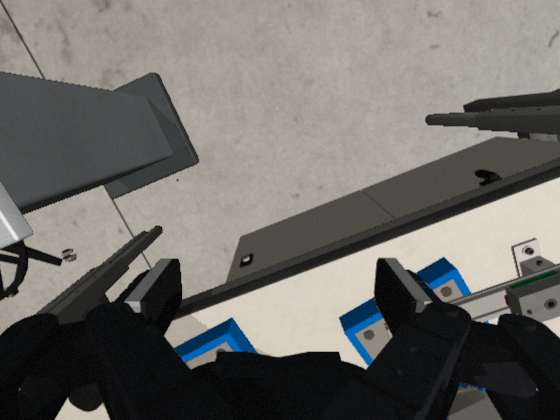

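The top view shows the stand with the yellow bolt at about (365,277) and the anchor at (257,245). The offcut is at (418,267), the jar at (266,158), the tape at (155,225) and the earbuds at (163,287). A tall press stands near (360,170).

```bash
cat > h.py <<'E'
import numpy as np,cv2
from cell import *
from scipy.spatial.transform import Rotation as R
def cam(n,st=None):
    m=camera_model(n); f=210/np.tan(np.radians(m['vfov'])/2)
    if n=='wrist':
        T=np.eye(4);T[:3,:3]=R.from_quat(st['tcp_rot']).as_matrix();T[:3,3]=st['tcp_pos']
        W=T@m['mount']
    else: W=np.linalg.inv(m['camera_from_world'])
    return W,f,m['cx'],m['cy']
def ray(c,u,v):
    W,f,cx,cy=c
    d=W[:3,:3]@np.array([(u-cx)/f,-(v-cy)/f,-1]); return W[:3,3],d
def atz(c,u,v,z):
    o,d=ray(c,u,v); return o+d*(z-o[2])/d[2]
def atd(c,u,v,dep):
    o,d=ray(c,u,v); return o+d*dep
def crop(src,dst,x0,y0,w,h,s):
    p=cv2.imread(src)[y0:y0+h,x0:x0+w]; cv2.imwrite(dst,cv2.resize(p,None,fx=s,fy=s,interpolation=cv2.INTER_CUBIC))
E
python3 - <<'E'
from h import *
c=cam('top'); d=np.load('pics/top0.npy')
for n,u,v in [('bolt',365,277),('anchor',257,245),('off',418,267),('jar',266,158),('ear',163,287),('tape',155,225),('bench',230,280),('presstop',370,145),('pressedge',345,245),('bin',200,180),('stand',352,287)]:
    print(n,d[v,u],atd(c,u,v,d[v,u]).round(3))
crop('pics/top0.png','pics/ta.png',220,205,80,80,7)
crop('pics/top0.png','pics/tb.png',330,240,120,80,6)
E
```

```text
bolt 0.9621148 [ 0.361 -0.276  0.089]
anchor 1.0350162 [ 0.445 -0.061  0.03 ]
off 1.0341276 [ 0.381 -0.402  0.021]
jar 1.0447011 [ 0.628 -0.089  0.06 ]
ear 1.0220324 [0.366 0.142 0.025]
tape 1.0776935 [ 0.506  0.166 -0.003]
bench 1.046273 [0.375 0.002 0.003]
presstop 0.8236761 [ 0.571 -0.273  0.275]
pressedge 1.0628737 [ 0.438 -0.252  0.002]
bin 1.0921988 [0.603 0.064 0.004]
stand 1.0342594 [ 0.346 -0.259  0.012]
```

View pics/ta.png

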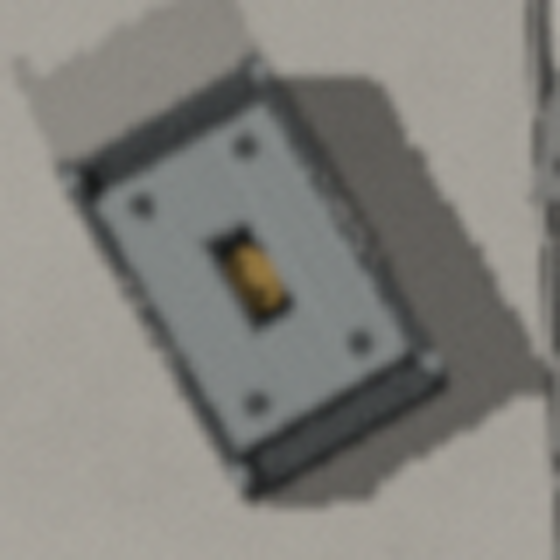

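View pics/tb.png

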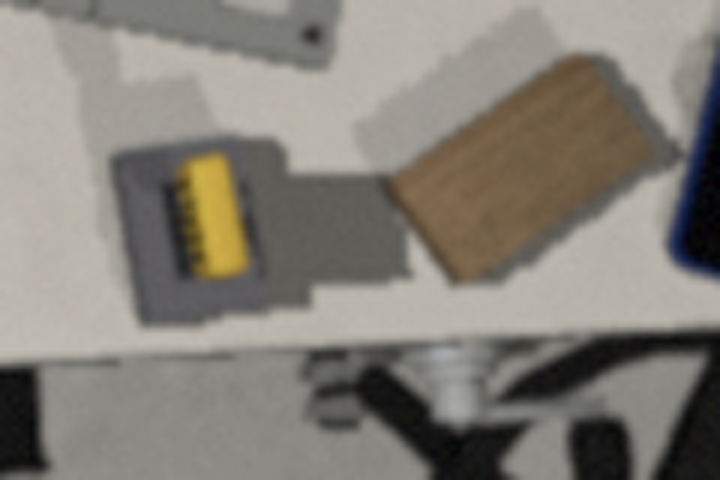

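Run:
```python
from h import *
H={}
for n in('top','scene'):
    W,f,cx,cy=cam(n); d=np.load(f'pics/{n}0.npy'); v,u=np.mgrid[0:420,0:560]
    P=np.stack([(u-cx)/f*d,-(v-cy)/f*d,-d],-1)@W[:3,:3].T+W[:3,3]
    P=P[d>0]
    for x,y,z in P:
        k=(int(np.floor(x/.05)),int(np.floor(y/.05))); H[k]=max(H.get(k,-9),z)
print('      y:',[f'{j*5:4d}' for j in range(12,-10,-1)])
for i in range(14,1,-1): print(f'{i*5:4d}',' '.join(f'{100*H[(i,j)]:4.0f}' if (i,j) in H else '   .' for j in range(12,-10,-1)))
# grip
c=cam('top'); g=lambda x,y,z:atz(c,330+x/6-.0,240+y/6,z).round(4)
for p in [(205,153),(230,153),(248,270),(208,278),(222,215)]: print('grip',g(*p,.088))
for p in [(112,155),(140,322),(312,303),(282,143)]: print('stand',g(*p,.024))
a=lambda x,y,z:atz(c,220+x/7,205+y/7,z).round(4)
for p in [(95,198),(268,98),(418,352),(240,450)]: print('slider?',a(*p,.042))
for p in [(210,240),(247,227),(293,303),(257,325)]: print('slot',a(*p,.042))
```

```text
y: ['  60', '  55', '  50', '  45', '  40', '  35', '  30', '  25', '  20', '  15', '  10', '   5', '   0', '  -5', ' -10', ' -15', ' -20', ' -25', ' -30', ' -35', ' -40', ' -45']
  70   15    7    1   15    3   16   16   10   16    1   11    1    1   11    1    1    1    1  -89    0    1   57
  65   11  -89    1   13    5   14   13   10   14    1   11    7    7   11    6    6    1   30    1   56   58   58
  60    1    0    0    1    6    6    1    1    1    1   11    6    7   11    6    7   28   30   30   58   58   58
  55  -89   11    4    0    0    0    2    3    2    1    9    6    6    8    6    1   28   28   28   58   58   58
  50   39   39   22   34    1   23   39   39   20    2    6    6    5    4    5    1   28   28   28   29   28    1
  45   38   36   32   47    1   23   39   39   32   21    2    1    4    5    5    1    2    2   27   28    2    1
  40   35   35   17    4    1    4   44   36   42   42    1    1    1    5    5    5    1    2    2    2    2    3
  35    4    5    4    3    1    4    4    4   41   41    3    1    1    5    5    1    1    1    9    3    3    3

[... 417 characters left out ...]
-0   -0   -0   -1  -89  -89  -89  -89  -88
  10  -89  -89  -89  -88  -89  -89  -89  -89  -89    0    0    1    1    1    1    1    0  -89  -88  -89  -89  -89
grip [ 0.384  -0.2763  0.088 ]
grip [ 0.3835 -0.2846  0.088 ]
grip [ 0.3448 -0.2872  0.088 ]
grip [ 0.3428 -0.2738  0.088 ]
grip [ 0.3632 -0.2802  0.088 ]
stand [ 0.3906 -0.2537  0.024 ]
stand [ 0.3317 -0.2589  0.024 ]
stand [ 0.3351 -0.3198  0.024 ]
stand [ 0.3917 -0.3144  0.024 ]
slider? [ 0.4706 -0.0125  0.042 ]
slider? [ 0.4987 -0.0662  0.042 ]
slider? [ 0.4186 -0.1081  0.042 ]
slider? [ 0.3921 -0.0535  0.042 ]
slot [ 0.4559 -0.0469  0.042 ]
slot [ 0.4593 -0.0582  0.042 ]
slot [ 0.4354 -0.0712  0.042 ]
slot [ 0.4293 -0.0601  0.042 ]
```

Run:
```python
from h import *
for n in('top','scene'):
    W,f,cx,cy=cam(n); d=np.load(f'pics/{n}0.npy'); v,u=np.mgrid[0:420,0:560]
    P=np.stack([(u-cx)/f*d,-(v-cy)/f*d,-d],-1)@W[:3,:3].T+W[:3,3]
    m=(d>0)&(P[...,2]>.1)&(P[...,0]<.5)&(P[...,1]>.05)&(P[...,1]<.6)
    Q=P[m]; print(n,len(Q))
    for z0 in (.1,.15,.2,.25,.3,.35,.4):
        q=Q[(Q[:,2]>z0)&(Q[:,2]<z0+.05)]
        q=q[q[:,1]<.4]
        if len(q): print(z0,len(q),q.min(0).round(3),q.max(0).round(3),'min radius pt',q[np.argmin(np.hypot(q[:,0],q[:,1]))].round(3))
```

```text
top 4829
0.1 175 [0.409 0.271 0.114] [0.459 0.313 0.15 ] min radius pt [0.415 0.272 0.136]
0.15 547 [0.409 0.194 0.15 ] [0.5   0.364 0.2  ] min radius pt [0.414 0.27  0.175]
0.2 1661 [0.409 0.194 0.2  ] [0.5   0.366 0.25 ] min radius pt [0.414 0.271 0.21 ]
0.25 438 [0.417 0.202 0.25 ] [0.5   0.339 0.3  ] min radius pt [0.449 0.202 0.298]
0.3 1014 [0.418 0.197 0.3  ] [0.5   0.329 0.35 ] min radius pt [0.431 0.199 0.349]
0.35 323 [0.4   0.179 0.35 ] [0.5   0.303 0.4  ] min radius pt [0.4   0.192 0.398]
0.4 671 [0.4   0.179 0.4  ] [0.438 0.217 0.422] min radius pt [0.402 0.191 0.406]
scene 7549
0.1 359 [0.406 0.269 0.1  ] [0.5   0.345 0.15 ] min radius pt [0.412 0.269 0.147]
0.15 629 [0.406 0.193 0.15 ] [0.499 0.314 0.2  ] min radius pt [0.411 0.267 0.182]
0.2 1240 [0.405 0.191 0.2  ] [0.5   0.344 0.25 ] min radius pt [0.41  0.268 0.234]
0.25 809 [-0.047  0.05   0.25 ] [0.5   0.342 0.3  ] min radius pt [-0.005  0.05   0.283]
0.3 695 [0.415 0.197 0.3  ] [0.497 0.346 0.35 ] min radius pt [0.428 0.199 0.349]
0.35 487 [0.399 0.179 0.35 ] [0.5   0.343 0.4  ] min radius pt [0.4   0.191 0.398]
0.4 326 [0.397 0.178 0.4  ] [0.44  0.342 0.439] min radius pt [0.401 0.183 0.411]
```

```bash
cat >> h.py <<'E'
def off(v,st=None):
    st=st or observe(); return (R.from_quat(st['tcp_rot']).as_matrix().T@np.array(v,float)).round(4)
def yaw(st=None):
    st=st or observe(); X=R.from_quat(st['tcp_rot']).as_matrix(); return np.degrees(np.arctan2(X[1,0],X[0,0])),X[:,2].round(4)
E
python3 - <<'E'
from h import *
print(yaw())
P=np.array([[.199,.486,.248],[.165,.305,.25],[.295,.17,.25],[.335,.02,.25],[.35,-.15,.25],[.365,-.275,.25]])
for a,b in zip(P,P[1:]): print(np.linalg.norm(b-a).round(3),off(b-a))
E
```

```text
(np.float64(157.66735598660435), array([-5.e-04, -1.e-03, -1.e+00]))
0.184 [-0.0373 -0.1803 -0.0018]
0.187 [-1.715e-01 -7.550e-02  1.000e-04]
0.155 [-9.400e-02 -1.235e-01  1.000e-04]
0.171 [-0.0785 -0.1515  0.0002]
0.126 [-6.140e-02 -1.099e-01  1.000e-04]
```

```bash
python3 -m crank '{"offset":[[-0.0075,-0.036,0],[-0.0075,-0.036,0],[-0.0075,-0.036,0],[-0.0075,-0.036,0],[-0.0075,-0.036,0],[-0.034,-0.015,0],[-0.034,-0.015,0],[-0.034,-0.015,0],[-0.034,-0.015,0],[-0.034,-0.015,0],[-0.0235,-0.031,0],[-0.0235,-0.031,0],[-0.0235,-0.031,0],[-0.0235,-0.031,0]],"delta_rot":[[0,0,0],[0,0,0],[0,0,0],[0,0,0],[0,0,0],[0,0,0],[0,0,0],[0,0,0],[0,0,0],[0,0,0],[0,0,0],[0,0,0],[0,0,0],[0,0,0]],"claw":[-1,-1,-1,-1,-1,-1,-1,-1,-1,-1,-1,-1,-1,-1]}'; python3 -c "
from h import *
s=observe();print(s['tcp_pos'],yaw(s),s['contact_force'],s['q'])
print(off(np.array([.365,-.278,.25])-s['tcp_pos']))"
```

```text
time: 1.55
tcp_pos: [0.3343, 0.0189, 0.2482]
tcp_rot: [0.194, 0.981, 0.0, 0.0]
contact_force: [1.1, 0.9, -1.1]
grip_width: 0.0854
[0.33431608 0.01891497 0.24822808] (np.float64(157.6644072851476), array([ 4.e-04,  2.e-04, -1.e+00])) [ 1.13787554  0.85842704 -1.07394854] [-5.40518059e-02 -5.18174088e-01  1.88078816e+00  1.89931955e-04
  1.77860757e+00 -1.23497932e+00]
[-0.1412 -0.263  -0.0018]
```

```bash
python3 -m crank '{"offset":[[-0.0176,-0.033,0],[-0.0176,-0.033,0],[-0.0176,-0.033,0],[-0.0176,-0.033,0],[-0.0176,-0.033,0],[-0.0176,-0.033,0],[-0.0176,-0.033,0],[-0.0176,-0.033,0],[0,0,0],[0,0,0],[0,0,0],[0,0,0],[0,0,0]],"delta_rot":[[0,0,0],[0,0,0],[0,0,0],[0,0,0],[0,0,0],[0,0,0],[0,0,0],[0,0,0],[0,0,-0.115],[0,0,-0.115],[0,0,-0.115],[0,0,-0.115],[0,0,0]],"claw":[-1,-1,-1,-1,-1,-1,-1,-1,-1,-1,-1,-1,-1]}'; python3 -c "
from h import *
s=observe();print(s['tcp_pos'],yaw(s),s['contact_force'])
p,d=get_image('wrist');cv2.imwrite('pics/w1.png',p);np.save('pics/w1.npy',d)
import pickle;pickle.dump(s,open('w1.pkl','wb'))"
```

```text
time: 2.85
tcp_pos: [0.3642, -0.2772, 0.248]
tcp_rot: [-0.036, 0.999, 0.0, -0.0]
contact_force: [-1.1, 0.0, 0.8]
grip_width: 0.0857
[ 0.36417519 -0.27715863  0.24798007] (np.float64(-175.92606831662562), array([-4.e-04,  4.e-04, -1.e+00])) [-1.0720727   0.03940587  0.79226775]
```

View pics/w1.png

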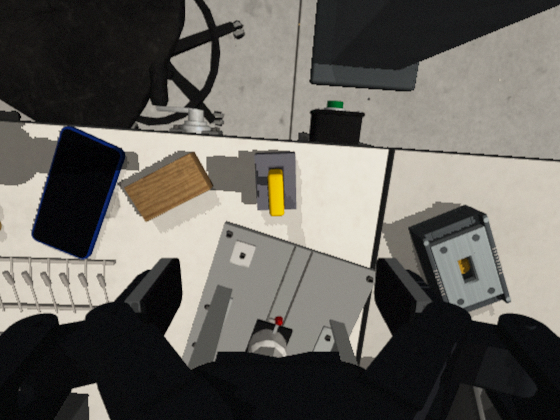

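```bash
python3 -c "
from h import *
crop('pics/w1.png','pics/w1b.png',240,140,75,85,7)
crop('pics/w1.png','pics/w1a.png',400,195,120,120,5)"
```

```text
(no output)
```

View pics/w1b.png

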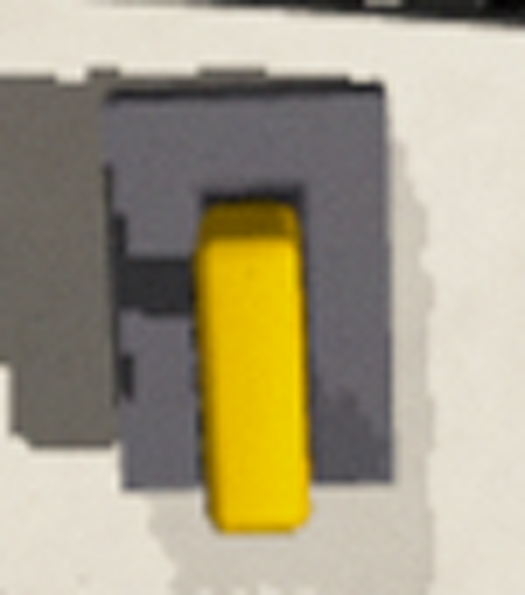

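View pics/w1a.png

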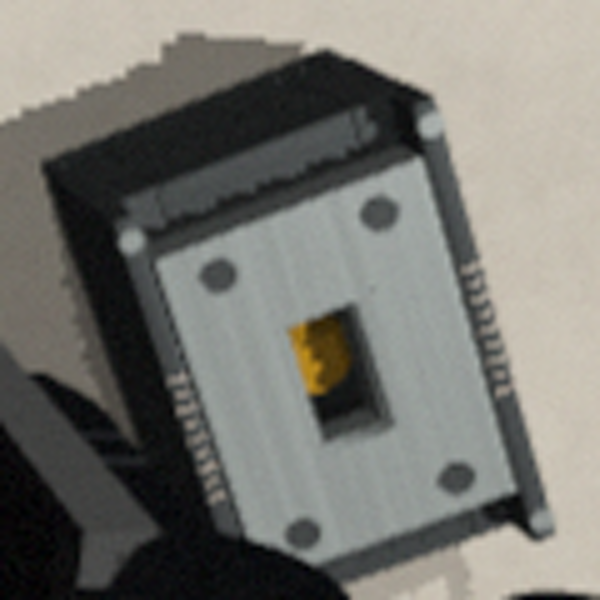

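```bash
python3 -c "
from h import *
import pickle;s=pickle.load(open('w1.pkl','rb'));c=cam('wrist',s)
B=lambda x,y,z:atz(c,239.5+x/7,139.5+y/7,z).round(4)
A=lambda x,y,z:atz(c,399.5+x/5,194.5+y/5,z).round(4)
g=np.array([B(x,y,.088) for x,y in [(200,237),(297,237),(312,525),(210,528)]]);print(g,g.mean(0))
t=np.array([B(x,y,.024) for x,y in [(108,97),(383,88),(392,482),(122,490)]]);print(t,t.mean(0))
l=np.array([A(x,y,.042) for x,y in [(155,258),(420,157),(516,492),(248,590)]]);print('slider',l)
l=np.array([A(x,y,.042) for x,y in [(288,325),(355,303),(393,420),(325,440)]]);print('slot',l,l.mean(0))
l=np.array([A(x,y,.042) for x,y in [(218,276),(379,214),(457,477),(303,532)]]);print('screws',l,l.mean(0))
for q in (g,t): print(np.degrees(np.arctan2(*(q[0]+q[1]-q[2]-q[3])[1::-1])))
"
```

```text
[[ 0.3457 -0.2874  0.088 ]
 [ 0.3449 -0.2751  0.088 ]
 [ 0.3828 -0.2703  0.088 ]
 [ 0.3842 -0.2836  0.088 ]] [ 0.3644 -0.2791  0.088 ]
[[ 0.3357 -0.304   0.024 ]
 [ 0.3314 -0.2621  0.024 ]
 [ 0.3935 -0.2555  0.024 ]
 [ 0.3979 -0.2985  0.024 ]] [ 0.364625 -0.280025  0.024   ]
slider [[ 0.4211 -0.1052  0.042 ]
 [ 0.3939 -0.0527  0.042 ]
 [ 0.472  -0.0116  0.042 ]
 [ 0.5016 -0.0674  0.042 ]]
slot [[ 0.4348 -0.0726  0.042 ]
 [ 0.4285 -0.059   0.042 ]
 [ 0.4561 -0.0439  0.042 ]
 [ 0.4621 -0.0581  0.042 ]] [ 0.445375 -0.0584    0.042   ]
screws [[ 0.4243 -0.0906  0.042 ]
 [ 0.4075 -0.0585  0.042 ]
 [ 0.4692 -0.026   0.042 ]
 [ 0.4857 -0.058   0.042 ]] [ 0.446675 -0.058275  0.042   ]
-173.5775104372131
-174.44005273669046
```

```bash
python3 -m crank '{"offset":[[0,-0.0023,0],[0,0,0.03],[0,0,0.04],[0,0,0.04],[0,0,0.03],[0,0,0.02],[0,0,0.012],[0,0,0.007],[0,0,0],[0,0,0]],"delta_rot":[[0,0,-0.03],[0,0,0],[0,0,0],[0,0,0],[0,0,0],[0,0,0],[0,0,0],[0,0,0],[0,0,0],[0,0,0]],"claw":[0,0,0,0,0,0,0,0,0,0]}' 40; python3 -c "
from h import *
s=observe();print(s['tcp_pos'],yaw(s),s['contact_force'],s['grip_width'])
p,d=get_image('wrist');cv2.imwrite('pics/w2.png',p)"
```

```text
time: 3.9
tcp_pos: [0.3649, -0.2799, 0.0703]
tcp_rot: [-0.05, 0.999, -0.001, 0.001]
contact_force: [0.2, -0.2, -0.4]
grip_width: 0.0428
[ 0.36494564 -0.27990516  0.07031449] (np.float64(-174.2874237931587), array([ 0.0013, -0.0011, -1.    ])) [ 0.23327526 -0.19444766 -0.3695451 ] 0.04277999522516093
```

View pics/w2.png

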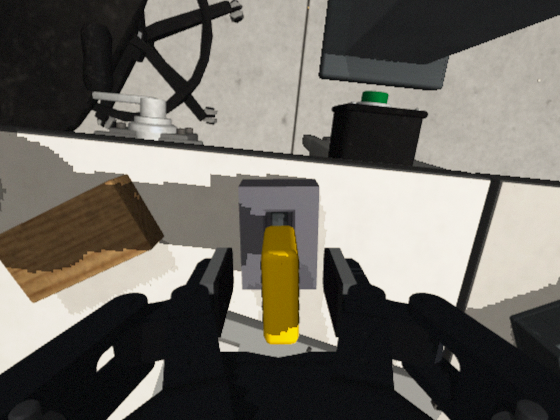

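The grip (about 280,285) sits centred and aligned between the fingers (233 and 323). I'll close and check before lifting.

```bash
python3 -m crank '{"offset":[[0,0,0.001],[0,0,0],[0,0,0],[0,0,0],[0,0,0],[0,0,0],[0,0,0]],"delta_rot":[[0,0,0],[0,0,0],[0,0,0],[0,0,0],[0,0,0],[0,0,0],[0,0,0]],"claw":[1,1,1,1,1,1,1]}' 70; python3 -c "
from h import *
s=observe();print(s['tcp_pos'],yaw(s),s['contact_force'],s['grip_width'])"
```

```text
time: 4.65
tcp_pos: [0.3647, -0.2797, 0.0689]
tcp_rot: [-0.05, 0.999, -0.0, 0.0]
contact_force: [-0.3, 0.6, 5.2]
grip_width: 0.0133
[ 0.36474833 -0.27972998  0.06887433] (np.float64(-174.25840064928914), array([ 9.e-04, -6.e-04, -1.e+00])) [-0.31848059  0.55250927  5.24988421] 0.013283256316849403
```

```bash
python3 -m crank '{"offset":[[0,0,-0.01],[0,0,-0.03],[0,0,-0.03],[0,0,-0.02],[0,0,0]],"delta_rot":[[0,0,0],[0,0,0],[0,0,0],[0,0,0],[0,0,0]],"claw":[1,1,1,1,1]}'; python3 -c "
from h import *
s=observe();print(s['tcp_pos'],yaw(s),s['contact_force'],s['grip_width'])
print(off(np.array([.48,-.04,.15])-s['tcp_pos']))"
```

```text
time: 5.15
tcp_pos: [0.3654, -0.2804, 0.1614]
tcp_rot: [-0.05, 0.999, -0.002, 0.002]
contact_force: [1.0, -1.2, -1.1]
grip_width: 0.0134
[ 0.36539352 -0.28036733  0.16135635] (np.float64(-174.25799085040114), array([ 0.0042, -0.0036, -1.    ])) [ 0.98195525 -1.23197228 -1.09219459] 0.01344813241676223
[-0.138   0.2277  0.011 ]
```

```bash
python3 -m crank '{"offset":[[-0.0173,0.0285,0],[-0.0173,0.0285,0],[-0.0173,0.0285,0],[-0.0173,0.0285,0],[-0.0173,0.0285,0],[-0.0173,0.0285,0],[-0.0173,0.0285,0],[-0.0173,0.0285,0],[0,0,0],[0,0,0],[0,0,0],[0,0,0],[0,0,0.01],[0,0,0],[0,0,0]],"delta_rot":[[0,0,0],[0,0,0],[0,0,0],[0,0,0],[0,0,0],[0,0,0],[0,0,0],[0,0,0],[0,0,-0.1],[0,0,-0.1],[0,0,-0.1],[0,0,-0.085],[0,0,0],[0,0,0],[0,0,0]],"claw":[1,1,1,1,1,1,1,1,1,1,1,1,1,1,1]}'; python3 -c "
from h import *
s=observe();print(s['tcp_pos'],yaw(s),s['contact_force'],s['grip_width'])
p,d=get_image('wrist');cv2.imwrite('pics/w3.png',p);np.save('pics/w3.npy',d)
p,d=get_image('scene');cv2.imwrite('pics/s3.png',p)
crop('pics/s3.png','pics/s3c.png',190,180,100,100,5)
import pickle;pickle.dump(s,open('w3.pkl','wb'))"
```

```text
time: 6.65
tcp_pos: [0.4787, -0.0387, 0.1471]
tcp_rot: [-0.239, 0.971, 0.0, -0.001]
contact_force: [-0.3, -1.2, -0.8]
grip_width: 0.0132
[ 0.47872739 -0.03872012  0.14705264] (np.float64(-152.29894062175924), array([-2.2e-03,  4.0e-04, -1.0e+00])) [-0.27363591 -1.19454583 -0.7668513 ] 0.013156724484192157
```

View pics/w3.png

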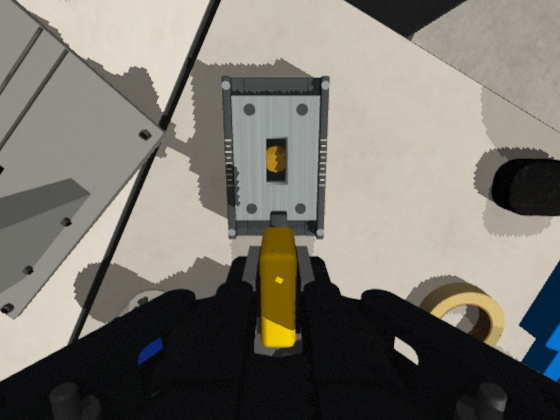

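View pics/s3c.png

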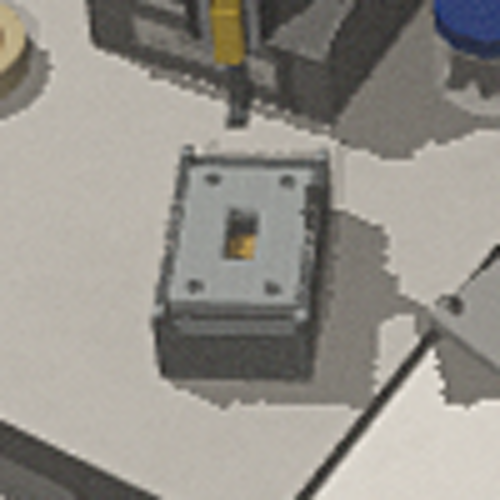

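```bash
python3 -c "
from h import *
crop('pics/w3.png','pics/w3a.png',215,65,125,180,4.4)
crop('pics/w3.png','pics/w3b.png',245,205,70,150,5)"
```

```text
(no output)
```

View pics/w3a.png

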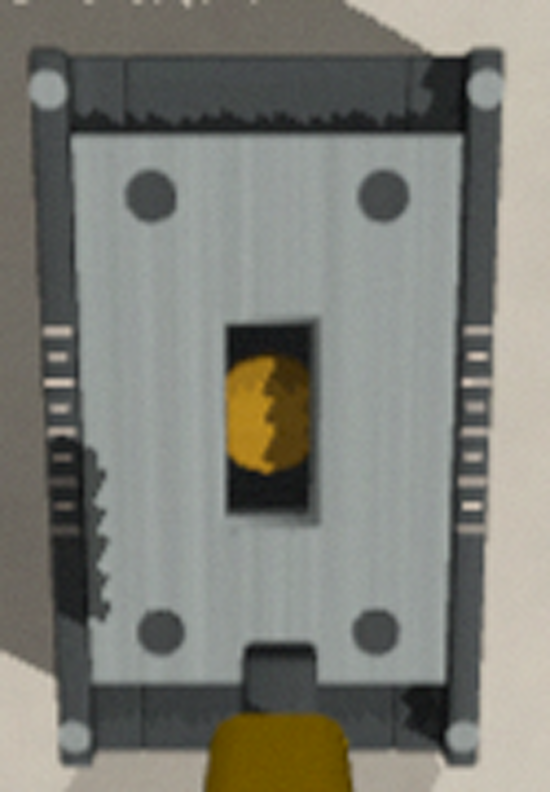

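View pics/w3b.png

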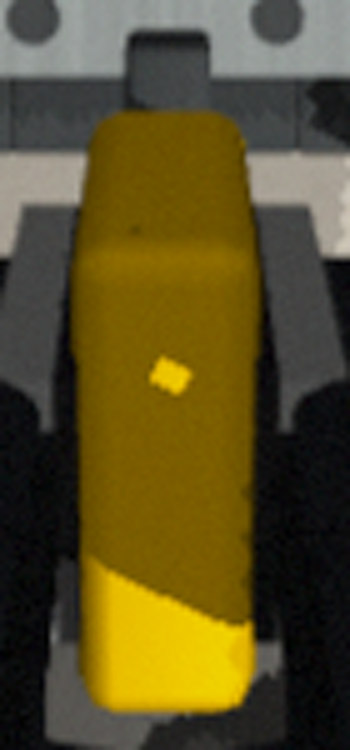

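```bash
python3 -c "
from h import *
import pickle;s=pickle.load(open('w3.pkl','rb'));c=cam('wrist',s)
W,f,cx,cy=c
Tr=R.from_quat(s['tcp_rot']).as_matrix()
def tool(x,y,z,ox,oy,k):
    p=atz(c,ox-.5+x/k,oy-.5+y/k,z); return p.round(4),(Tr.T@(p-s['tcp_pos'])).round(4)
for n,pp in [('slot in',[(225,323),(308,322),(309,514),(226,514)]),('slider',[(72,134),(463,133),(447,683),(92,683)]),('screws',[(151,196),(384,195),(376,631),(161,631)])]:
    for x,y in pp: print(n,*tool(x,y,.041,215,65,4.4))
for x,y in [(244,648),(316,646)]: print('foot',*tool(x,y,s['tcp_pos'][2]-.061,215,65,4.4))
for x,y in [(77,262),(255,262),(248,700),(92,705)]: print('griptop',*tool(x,y,s['tcp_pos'][2]+.019,245,205,5))
"
```

```text
slot in [ 0.4358 -0.0716  0.041 ] [ 0.0531 -0.0093  0.1061]
slot in [ 0.4295 -0.0599  0.041 ] [0.0533 0.004  0.1062]
slot in [ 0.4568 -0.0452  0.041 ] [0.0222 0.0043 0.1061]
slot in [ 0.4632 -0.0573  0.041 ] [ 0.0222 -0.0094  0.1061]
slider [ 0.4213 -0.1055  0.041 ] [ 0.0817 -0.0326  0.1061]
slider [ 0.3932 -0.0521  0.041 ] [0.0818 0.0278 0.1062]
slider [ 0.4717 -0.0106  0.041 ] [-0.0071  0.028   0.1061]
slider [ 0.4998 -0.0643  0.041 ] [-0.007  -0.0326  0.106 ]
screws [ 0.4239 -0.0906  0.041 ] [ 0.0725 -0.0206  0.1062]
screws [ 0.4068 -0.0585  0.041 ] [0.0726 0.0158 0.1062]
screws [ 0.4693 -0.0258  0.041 ] [0.0022 0.0157 0.1061]
screws [ 0.4861 -0.0579  0.041 ] [ 0.0022 -0.0206  0.106 ]
foot [ 0.4704 -0.0491  0.0861] [ 0.0121 -0.0054  0.061 ]
foot [ 0.4656 -0.0405  0.0861] [0.0124 0.0044 0.061 ]
griptop [ 0.4659 -0.0534  0.1661] [ 0.0182 -0.007  -0.019 ]
griptop [ 0.46   -0.0421  0.1661] [ 0.0182  0.0057 -0.019 ]
griptop [ 0.4925 -0.0251  0.1661] [-0.0185  0.0057 -0.019 ]
griptop [ 0.4985 -0.0356  0.1661] [-0.019  -0.0064 -0.019 ]
```

```bash
python3 -m crank '{"offset":[[0.013,-0.0007,0],[0.013,-0.0007,0],[0.0127,-0.0006,0],[0,0,0.015],[0,0,0.015],[0,0,0],[0,0,0]],"delta_rot":[[0,0,0],[0,0,0],[0,0,0],[0,0,0],[0,0,0],[0,0,0],[0,0,0]],"claw":[1,1,1,1,1,1,1]}'; python3 -c "
from h import *
s=observe();print(s['tcp_pos'],yaw(s),s['contact_force'],s['grip_width'])
p,d=get_image('wrist');cv2.imwrite('pics/w4.png',p);np.save('pics/w4.npy',d)
crop('pics/w4.png','pics/w4a.png',200,100,160,120,4.5)
p,d=get_image('scene');cv2.imwrite('pics/s4.png',p)
crop('pics/s4.png','pics/s4c.png',200,180,80,80,7)
p,d=get_image('top');cv2.imwrite('pics/t4.png',p)
import pickle;pickle.dump(s,open('w4.pkl','wb'))"
```

```text
time: 7.45
tcp_pos: [0.446, -0.0587, 0.1187]
tcp_rot: [-0.24, 0.971, 0.0, 0.0]
contact_force: [0.3, -0.5, -1.5]
grip_width: 0.0132
[ 0.44599696 -0.05870313  0.11868851] (np.float64(-152.21926788890903), array([ 1.e-04,  1.e-04, -1.e+00])) [ 0.26654529 -0.50300955 -1.50139777] 0.013227740831580475
```

View pics/w4a.png

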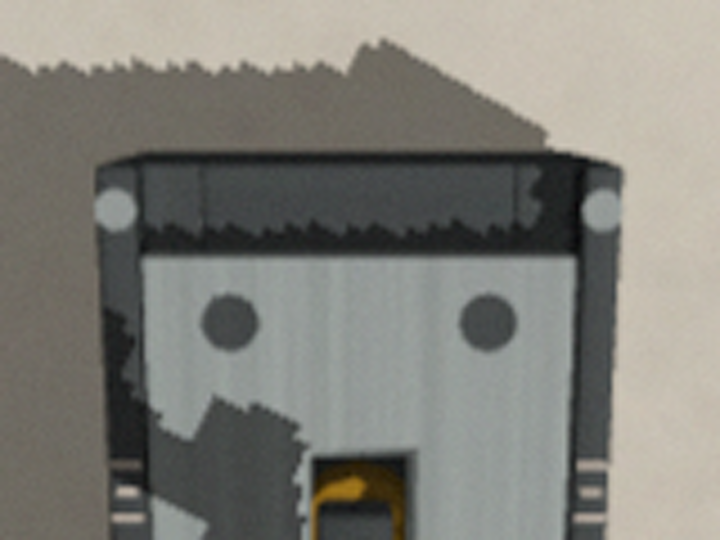

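View pics/s4c.png

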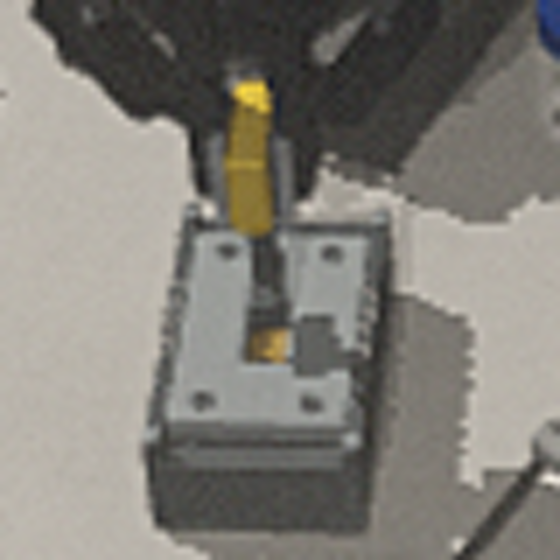

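```bash
python3 -c "
from h import *
crop('pics/w4.png','pics/w4b.png',255,185,50,50,12)
crop('pics/s4.png','pics/s4d.png',225,205,30,40,16)"
```

```text
(no output)
```

View pics/w4b.png

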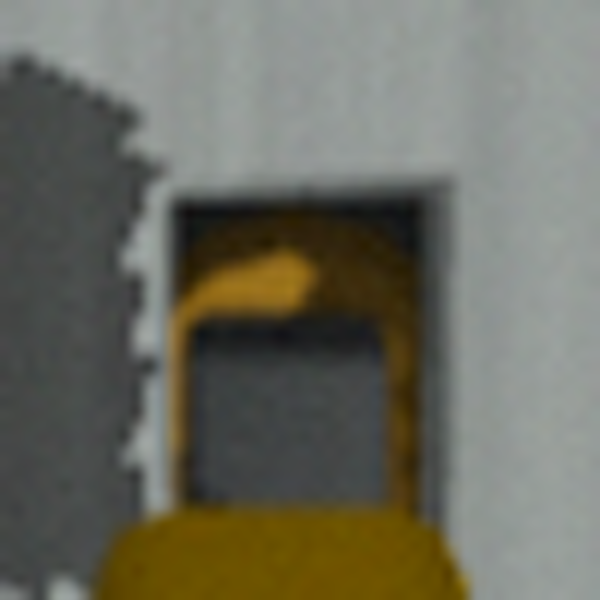

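View pics/s4d.png

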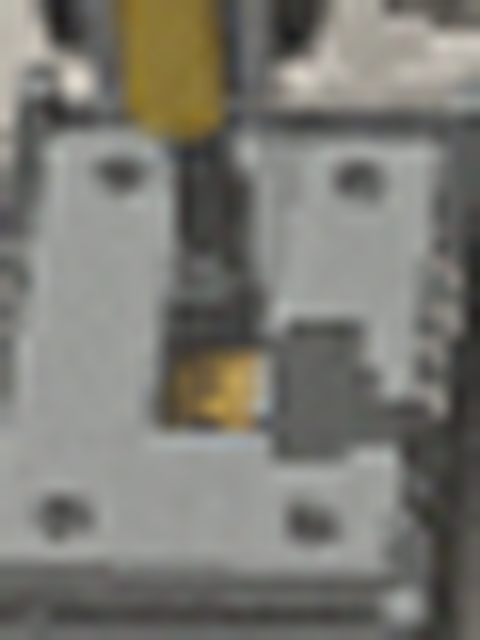

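```bash
python3 -c "
from h import *
import pickle;s=pickle.load(open('w4.pkl','rb'));c=cam('wrist',s)
Tr=R.from_quat(s['tcp_rot']).as_matrix()
def t(x,y,z): 
    p=atz(c,254.5+x/12,184.5+y/12,z); return (Tr.T@(p-s['tcp_pos'])).round(4)
zf=s['tcp_pos'][2]-.061
for x,y in [(188,322),(388,322)]: print('foot',t(x,y,zf))
for x,y in [(188,500),(388,500)]: print('foot lower',t(x,y,zf+.008))
for z in(.0405,.042):
  for x,y in [(175,207),(420,207),(172,500),(428,500)]: print('slot',z,t(x,y,z))
"
```

```text
foot [ 0.0124 -0.0053  0.061 ]
foot [0.0124 0.0047 0.061 ]
foot lower [ 0.0057 -0.0051  0.053 ]
foot lower [0.0057 0.0046 0.053 ]
slot 0.0405 [ 0.014  -0.0064  0.0782]
slot 0.0405 [0.014  0.0069 0.0782]
slot 0.0405 [-0.0028 -0.0067  0.0782]
slot 0.0405 [-0.0028  0.0075  0.0782]
slot 0.042 [ 0.0143 -0.0063  0.0767]
slot 0.042 [0.0143 0.0068 0.0767]
slot 0.042 [-0.0023 -0.0066  0.0767]
slot 0.042 [-0.0023  0.0074  0.0767]
```

```bash
python3 -m crank '{"offset":[[0,0.0005,0.005],[0,0,0.005],[0,0,0.003],[0,0,0.001],[0,0,0.001],[0,0,0]],"delta_rot":[[0,0,0],[0,0,0],[0,0,0],[0,0,0],[0,0,0],[0,0,0]],"claw":[1,1,1,1,1,1]}'
```

```text
time: 8.2
tcp_pos: [0.4458, -0.0581, 0.1032]
tcp_rot: [-0.24, 0.971, 0.0, 0.0]
contact_force: [-0.8, 0.3, -0.9]
grip_width: 0.0131
```

```bash
python3 -m crank '{"offset":[[0,0,0.001],[0,0,0.001],[0,0,0]],"delta_rot":[[0,0,0],[0,0,0],[0,0,0]],"claw":[1,1,1]}'
```

```text
time: 8.5
tcp_pos: [0.4458, -0.0581, 0.1012]
tcp_rot: [-0.24, 0.971, 0.0, 0.0]
contact_force: [-0.3, -0.6, -0.3]
grip_width: 0.0132
```

```bash
python3 -m crank '{"offset":[[0,0,0.001],[0,0,0.001],[0,0,0]],"delta_rot":[[0,0,0],[0,0,0],[0,0,0]],"claw":[1,1,1]}'
```

```text
time: 8.8
tcp_pos: [0.4457, -0.0581, 0.0991]
tcp_rot: [-0.24, 0.971, 0.0, -0.0]
contact_force: [-0.5, 0.1, -1.4]
grip_width: 0.0131
```

```bash
python3 -m crank '{"offset":[[0,0,0.0015],[0,0,0.0015],[0,0,0.0015],[0,0,0.0015],[0,0,0]],"delta_rot":[[0,0,0],[0,0,0],[0,0,0],[0,0,0],[0,0,0]],"claw":[1,1,1,1,1]}'
```

```text
time: 9.3
tcp_pos: [0.4456, -0.0581, 0.093]
tcp_rot: [-0.24, 0.971, 0.0, -0.0]
contact_force: [-0.8, 0.2, -1.1]
grip_width: 0.0129
```

```bash
python3 -m crank '{"offset":[[0,0,0.0015],[0,0,0.0015],[0,0,0.0015],[0,0,0]],"delta_rot":[[0,0,0],[0,0,0],[0,0,0],[0,0,0]],"claw":[1,1,1,1]}'
```

```text
time: 9.7
tcp_pos: [0.446, -0.0582, 0.089]
tcp_rot: [-0.24, 0.971, -0.0, 0.0]
contact_force: [-0.5, -0.5, 2.8]
grip_width: 0.0134
```

Spring contact shows at the expected height (about 3 to 4 N). I'll go on down to TCP z ≈ 0.083.

```bash
python3 -m crank '{"offset":[[0,0,0.0015],[0,0,0.0015],[0,0,0.0015],[0,0,0.0015],[0,0,0],[0,0,0]],"delta_rot":[[0,0,0],[0,0,0],[0,0,0],[0,0,0],[0,0,0],[0,0,0]],"claw":[1,1,1,1,1,1]}'; python3 -c "
from h import *
s=observe();print(s['tcp_pos'],yaw(s),s['contact_force'],s['q'])
p,d=get_image('scene');cv2.imwrite('pics/s5.png',p)
crop('pics/s5.png','pics/s5c.png',200,180,80,80,7)"
```

```text
time: 10.3
tcp_pos: [0.446, -0.0582, 0.0831]
tcp_rot: [-0.24, 0.971, -0.0, 0.0]
contact_force: [-2.4, -0.2, 5.5]
grip_width: 0.0134
[ 0.44600427 -0.05816322  0.08311958] (np.float64(-152.19789847863652), array([ 6.e-04,  0.e+00, -1.e+00])) [-2.4032917  -0.19502861  5.51824386] [-2.11895692e-01 -3.56803608e-02  1.82785941e+00  1.49548507e-04
  1.34886142e+00 -2.26796304e+00]
```

View pics/s5c.png

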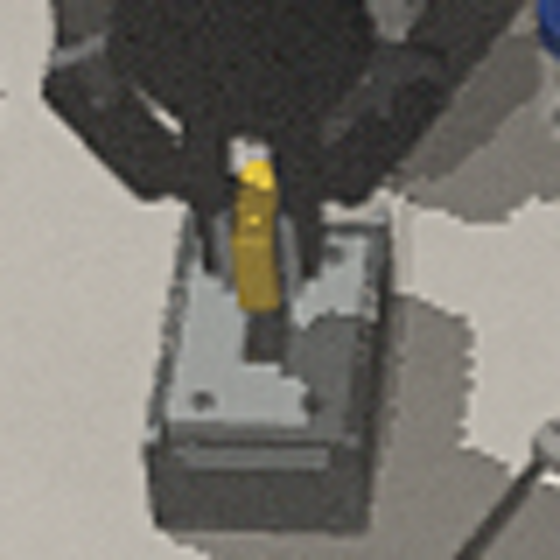

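```bash
python3 -m crank '{"offset":[[0,0.0001,0],[0,0.0001,0],[0,0.0001,0],[0,0.0001,0],[0,0,0]],"delta_rot":[[0,0,0.1],[0,0,0.1],[0,0,0.1],[0,0,0.1],[0,0,0]],"claw":[1,1,1,1,1]}'; python3 -c "
from h import *
s=observe();print(yaw(s),s['contact_force'],s['wrist_torque'])"
```

```text
time: 10.85
tcp_pos: [0.4464, -0.0581, 0.0835]
tcp_rot: [-0.041, 0.999, -0.0, 0.001]
contact_force: [-0.8, 0.1, 5.5]
grip_width: 0.013
(np.float64(-175.2825927886618), array([ 2.1e-03, -7.0e-04, -1.0e+00])) [-0.81430369  0.05519736  5.50414902] [-0.12713821  0.03480553  0.00677437]
```

```bash
python3 -m crank '{"offset":[[0,0.0001,0],[0,0.0001,0],[0,0.0001,0],[0,0.0001,0],[0,0,0]],"delta_rot":[[0,0,0.1],[0,0,0.1],[0,0,0.1],[0,0,0.1],[0,0,0]],"claw":[1,1,1,1,1]}'; python3 -c "
from h import *
s=observe();print(yaw(s),s['contact_force'],s['wrist_torque'])"
```

```text
time: 11.35
tcp_pos: [0.4464, -0.0577, 0.0835]
tcp_rot: [0.158, 0.987, -0.0, 0.001]
contact_force: [-0.0, -1.2, 5.2]
grip_width: 0.0136
(np.float64(161.7970150784255), array([ 2.2e-03, -7.0e-04, -1.0e+00])) [-0.04661722 -1.16325591  5.16170957] [-0.13887496  0.04543101 -0.06207284]
```

```bash
python3 -m crank '{"offset":[[0,0.0001,0],[0,0.0001,0],[0,0.0001,0],[0,0.0001,0],[0,0,0]],"delta_rot":[[0,0,0.1],[0,0,0.1],[0,0,0.1],[0,0,0.1],[0,0,0]],"claw":[1,1,1,1,1]}'; python3 -c "
from h import *
s=observe();print(yaw(s),s['contact_force'],s['wrist_torque'])"
```

```text
time: 11.85
tcp_pos: [0.4466, -0.0573, 0.0835]
tcp_rot: [0.351, 0.936, 0.0, 0.001]
contact_force: [-0.8, -0.6, 5.3]
grip_width: 0.0131
(np.float64(138.8763590375375), array([ 2.1e-03, -7.0e-04, -1.0e+00])) [-0.77783488 -0.61454611  5.28496984] [-0.06880684  0.01961039 -0.09657362]
```

```bash
python3 -m crank '{"offset":[[0,0.0001,0],[0,0.0001,0],[0,0.0001,0],[0,0.0001,0],[0,0,0],[0,0,0]],"delta_rot":[[0,0,0.1],[0,0,0.1],[0,0,0.1],[0,0,0.07],[0,0,0],[0,0,0]],"claw":[1,1,1,1,1,1]}'; python3 -c "
from h import *
s=observe();print(s['tcp_pos'],yaw(s),s['contact_force'],s['wrist_torque'])
p,d=get_image('wrist');cv2.imwrite('pics/w6.png',p)"
```

```text
time: 12.45
tcp_pos: [0.4469, -0.0571, 0.0835]
tcp_rot: [0.516, 0.856, 0.0, 0.001]
contact_force: [-0.8, -0.6, 5.5]
grip_width: 0.0132
[ 0.44687393 -0.05705159  0.08345472] (np.float64(117.8360555035187), array([ 2.1e-03, -6.0e-04, -1.0e+00])) [-0.77703354 -0.62908666  5.5292481 ] [-0.09048789  0.10759123  0.00496924]
```

View pics/w6.png

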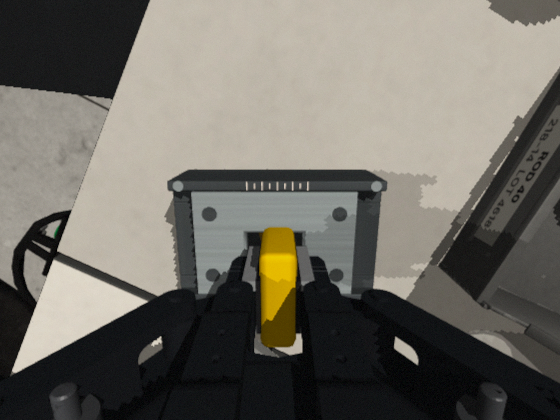

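The grip at (278,285) is now crosswise to the slot, which shows to both sides at about (245,238) and (302,238). I'll let the spring lift it, then release.

```bash
python3 -m crank '{"offset":[[0,0,-0.001],[0,0,-0.001],[0,0,-0.001],[0,0,0]],"delta_rot":[[0,0,0],[0,0,0],[0,0,0],[0,0,0]],"claw":[1,1,1,1]}'
```

```text
time: 12.9
tcp_pos: [0.4467, -0.057, 0.0862]
tcp_rot: [0.516, 0.856, 0.0, 0.001]
contact_force: [2.0, -1.6, 3.2]
grip_width: 0.013
```

```bash
python3 -m crank '{"offset":[[0,0,-0.0005],[0,0,0],[0,0,0]],"delta_rot":[[0,0,0],[0,0,0],[0,0,0]],"claw":[1,1,1]}'
```

```text
time: 13.2
tcp_pos: [0.4464, -0.0568, 0.0865]
tcp_rot: [0.516, 0.856, 0.0, 0.0]
contact_force: [4.0, -0.8, 3.2]
grip_width: 0.0132
```

```bash
python3 -m crank '{"offset":[[0,0,0],[0,0,0],[0,0,0],[0,0,0],[0,0,0],[0,0,0]],"delta_rot":[[0,0,0],[0,0,0],[0,0,0],[0,0,0],[0,0,0],[0,0,0]],"claw":[0.5,0.3,0.1,0,0,0]}'; python3 -c "
from h import *
p,d=get_image('wrist');cv2.imwrite('pics/w7.png',p)"
```

```text
time: 13.8
tcp_pos: [0.4461, -0.0567, 0.0862]
tcp_rot: [0.516, 0.856, 0.0, -0.0]
contact_force: [0.3, 0.3, -0.3]
grip_width: 0.0424
```

View pics/w7.png

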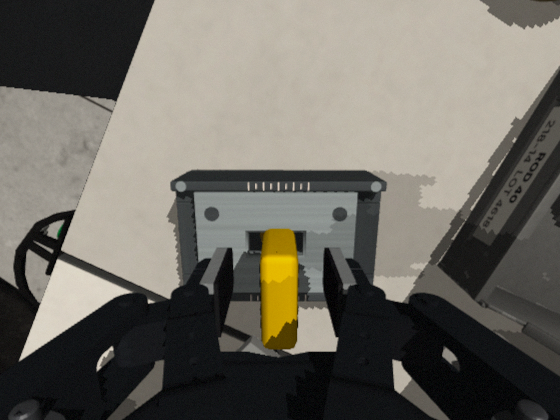

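The bolt (grip about 279,285) stands free between the fingers at about 225 and 335. Retreat straight up.

```bash
python3 -m crank '{"offset":[[0,0,-0.01],[0,0,-0.03],[0,0,-0.04],[0,0,-0.04],[0,0,0],[0,0,0],[0,0,0]],"delta_rot":[[0,0,0],[0,0,0],[0,0,0],[0,0,0],[0,0,0],[0,0,0],[0,0,0]],"claw":[0,0,0,0,0,0,0]}'; python3 -c "
from h import *
s=observe();print(s['tcp_pos'],yaw(s))
p,d=get_image('wrist');cv2.imwrite('pics/w8.png',p);c=cam('wrist',s)
p,d2=get_image('scene');cv2.imwrite('pics/s8.png',p)
crop('pics/s8.png','pics/s8c.png',200,180,80,80,7)
import pickle;pickle.dump(s,open('w8.pkl','wb'));np.save('pics/w8.npy',d);np.save('pics/s8.npy',d2)"
```

```text
time: 14.55
tcp_pos: [0.4457, -0.0567, 0.2054]
tcp_rot: [0.516, 0.856, -0.0, -0.001]
contact_force: [1.0, 0.7, -0.8]
grip_width: 0.0425
[ 0.44567524 -0.05667236  0.20535841] (np.float64(117.84641387547502), array([-1.7e-03,  4.0e-04, -1.0e+00]))
```

View pics/w8.png

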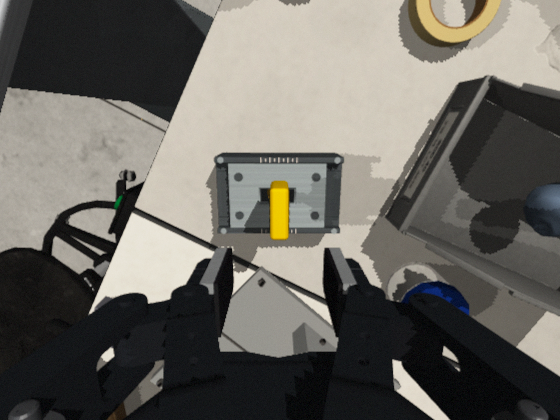

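View pics/s8c.png

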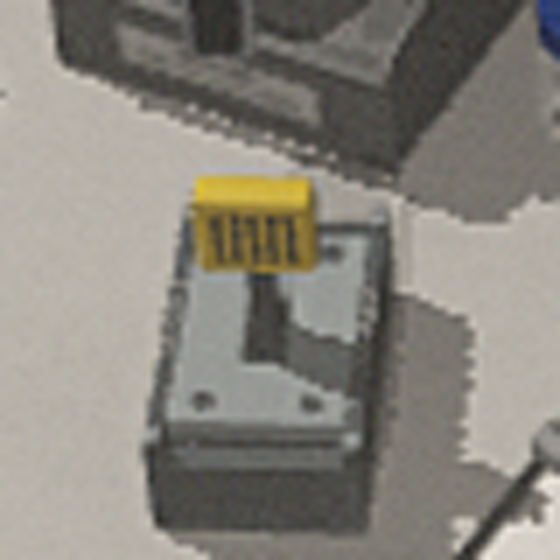

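```bash
python3 -c "
from h import *
import pickle;s=pickle.load(open('w8.pkl','rb'))
from scipy import stats
for n in('w8','s8'):
    c=cam('wrist',s) if n=='w8' else cam('scene'); W,f,cx,cy=c
    im=cv2.imread(f'pics/{n}.png').astype(int);d=np.load(f'pics/{n}.npy')
    m=(im[...,2]>150)&(im[...,1]>120)&(im[...,0]<60)
    m[:150]=0;m[260:]=0;m[:,:180]=0;m[:,320:]=0
    if n=='s8': m[:, 255:]=0; 
    v,u=np.nonzero(m);dd=d[v,u]
    P=np.stack([(u-cx)/f*dd,-(v-cy)/f*dd,-dd],-1)@W[:3,:3].T+W[:3,3]
    print(n,len(P),np.percentile(P[:,2],[5,50,95]).round(4))
    t=P[(P[:,2]>np.percentile(P[:,2],50)-.004)]
    r=cv2.minAreaRect((t[:,:2]*1000).astype(np.float32)); print(t.mean(0).round(4),r)
    A=np.c_[t[:,:2]-t[:,:2].mean(0),np.ones(len(t))];print('slope',np.linalg.lstsq(A,t[:,2],rcond=None)[0].round(3))
p,_=get_image('top')
cv2.imwrite('pics/t9.png',p)
"
```

```text
w8 1012 [0.0896 0.1065 0.1076]
[ 0.4467 -0.0549  0.108 ] ((436.1544494628906, -35.30038833618164), (13.395675659179688, 86.25341033935547), 28.266063690185547)
slope [-0.285  0.559  0.108]
s8 14 [0.1005 0.105  0.1073]
[ 0.4459 -0.0582  0.1053] ((444.2188415527344, -56.563682556152344), (10.971315383911133, 35.19280242919922), 28.08920669555664)
slope [0.083 0.079 0.105]
```

View pics/t9.png

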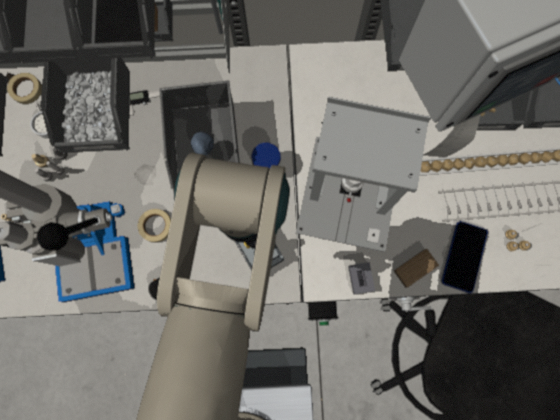

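```bash
python3 -c "
from h import *
import pickle;s=pickle.load(open('w8.pkl','rb'))
W,f,cx,cy=cam('wrist',s);im=cv2.imread('pics/w8.png').astype(int);d=np.load('pics/w8.npy')
m=(im[...,2]>150)&(im[...,1]>120)&(im[...,0]<60);m[:150]=0;m[260:]=0;m[:,:180]=0;m[:,320:]=0
v,u=np.nonzero(m);dd=d[v,u]
P=np.stack([(u-cx)/f*dd,-(v-cy)/f*dd,-dd],-1)@W[:3,:3].T+W[:3,3]
t=P[(abs(P[:,2]-.1065)<.004)]
r=cv2.minAreaRect((t[:,:2]*1000).astype(np.float32)); print(len(t),t.mean(0).round(4),r)
A=np.c_[t[:,:2]-t[:,:2].mean(0),np.ones(len(t))];print('slope',np.linalg.lstsq(A,t[:,2],rcond=None)[0].round(3))
"
```

```text
906 [ 0.4469 -0.0553  0.1065] ((447.5766906738281, -56.163978576660156), (13.405346870422363, 38.720943450927734), 27.60780143737793)
slope [-0.013 -0.025  0.106]
```

Measured: top at 106.5 mm (so the centre is about 66.5 mm up), tilt about 0.03 rad, foot about 90° to the slot. All within limits, so I'm handing in.

```bash
python3 -c "
from cell import *
print(observe()['contact_force'])
print(close_job())"
```

```text
[-0.66461927  0.40553245 -0.06662846]
the job is handed in; nothing more can be done
None
```

I lifted the T-bolt out of the stand and found the slot by the wrist camera. I pushed the foot straight down through it against the spring, turned it a quarter turn, let the spring lift it, released it and backed off 12 cm. The job was handed in at about 15 s; it reports no verdict.

- **Height:** the top of the bolt measures 106.5 mm above the bench, so its centre is about 66.5 mm up (allowed 62 to 68.5 mm).
- **Upright:** the tilt is about 0.03 rad (limit 0.15 rad).
- **Crosswise:** the grip's long side measures about 90° to the slot.
- **Force:** the highest the wrist read at the end of any move on the block was about 6 N. That is a reading at the wrist, not directly between bolt and block.
- **Clear of the bolt:** the gripper was well above it, with no contact force before handing in.
- **Bystanders:** in the last top view the tape, jar, offcut and earbud case look to be in their original places, though the arm partly hides the earbud case. I judged this by eye and did not re-measure their positions.

One tilt fit first came out steep because of outlier points. Repeating it on the top face alone gave the 0.03 rad above.

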